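Snap the retaining clip onto the drive shaft

ROBOT

A 6-joint arm with a two-finger parallel gripper is mounted at the origin on the work surface. World frame = base frame: x ahead of the robot, y to its left, z up, the work surface at z = 0. Lengths are in m, angles in rad, forces in N, time in s.
With the tool pointing down it reaches from about 0.3 to 0.775 m from the base axis. Payload 14.6 kg.
Tool frame: the origin (TCP) lies between the finger pads; the fingertips stand 17 mm ahead of it and the grasp point (between the pads) lies 2 mm behind it; z points along the fingers, y is the line along which they close (so a half turn about z gives the same grasp; the last joint's range is limited). The gripper opens to 85 mm and grips with 20 to 120 N. Pads are 22 mm wide; open, the fingers measure 114 mm over their backs; the gripper's body (76 mm by 85 mm) begins 54 mm behind the grasp point. The pads swing forward as they close: fully open they stand 13 mm farther back than shut.
Start: joints at [1.112, 0.3, 1.521, -0, 1.321, -0.067], TCP at [0.21, 0.508, 0.248] pointing down, gripper open.
Joint ranges: [-3.03, 3.03], [-0.79, 2.21], [0.23, 2.52], [-1.04, 4.18], [0, 3.07], [-2.55, 2.55]. Speed limits (rad/s): [2.22, 2.22, 2.57, 3.14, 3.14, 3.14].

INTERFACE

Orientations are given as a unit quaternion [x, y, z, w].
In Python, from station import ctrl, capture, ticket, regions_of gives the robot as it stands.
- The arm moves only by the tool carry_out, never from a script. Its argument "moves" is a list of rows, each a list of 7 numbers: the turn, a rotation vector about the world's x, y, z in degrees, then the shift along the world's x, y, z in mm, then the opening, from 0 (shut) to 1 (fully open). In form: [[ax, ay, az, tx, ty, tz, gripper], ...]. A call has 1 to 5 rows; each row shifts and turns the commanded pose from where the row before left it; what a row does not reach is not made up. A row lasts 1/10 s, in which the tool goes at most 50 mm and 8.59 degrees, less where a joint would pass 70% of its speed; a pose out of reach is approached as far as the arm can. A call is refused whole if a number of a shift passes 50 or a number of a turn 8.59, either way. A call with a gripper value outside its range is refused whole. The fingers move at their own pace and stop on an object; "squeeze" is the grip in N (left out, the last holds). Time passes only in rows, so rows that do not move let the fingers close. It gives the time, the measured TCP pose, the force, the opening and the grip force at its end, in the units of the state.
- ctrl.get_state(): the state, without advancing time (a new reading comes with each control period).
- capture(name): name is "side" or "top"; returns a dict with "frame" (420x560x3 uint8, red, green, blue), "z_map" (420x560 float32, m along the optical axis (not along the pixel's ray), 0 where there is no reading), "fx", "fy", "cx", "cy" (pixels), "k1" (the pictures are not rectified: a ray, as slopes to the right and down, at radius r is drawn at 1 + k1 r^2 times it, then the intrinsics apply), "R" (3x3) and "t" (3): a world point X has camera coordinates R X + t. Camera axes: x right, y down, z forward; pixel columns grow to the right and rows downward; lengths in m; the calibration is good to about 2 mm. A picture is of the moment at which its call begins.
- ticket.sign_off(): hands the job in; it is judged then, once.
Trained networks look in the newest picture that a camera, given by its name, has taken for a name from the list of things; names that differ only in an ending like _2 or _b are one class to them, and where a whole thing is asked for, a point or a joint stands for the part that bears it (a point fixed in the world has none). Each returns a list of dicts, best first, with "confidence" (0 to 1); they miss things now and then, are a little off and sometimes report something else, mostly with a low value. They report only what shows in the picture. A call takes as long as a camera call.
- regions_of(target, camera): "mask" (420x560 bool, what is visible of it) and "centre" ([row, column] in pixels, amid what is visible of it).
The state is a dict: "clock": time; "joint_pos": joint angles; "joint_vel": joint speeds; "effort": joint torques, N m; "tcp_pos": TCP position; "orientation": TCP orientation; "wrist_force": force on the tool from outside, world axes, zero at the start; "moment": the same for the moment, N m; "opening": finger opening in m; "finger_force": force on a finger pad.
Only numpy, scipy, OpenCV 4.12 (cv2) and the standard library are available. Lean on these libraries where they do the work, as an engineer would, in place of code of your own. Each camera call takes 0.05 s, during which the arm holds its last target. There are 200 camera calls.

TASK

Take the blue-tabbed spring clip out of the white stand and push it from above onto the groove of the drive unit's shaft until it snaps fully home, then let go of it. The groove's place along the shaft is not exactly known, so feel for it, and do not force the clip: more than 30 N between clip and drive unit spoils the shaft. Leave the other things where they are.

Things in the scene. Friction and masses are not known exactly. Their poses are not given: they have to be found in the camera images.
- clip_tab (a point): centre of the upright blue tab of the spring clip, the point to grasp. Tab 10 mm (x) by 14 mm (y), 44 mm high, from 21 mm below this point to 23 mm above. Clip x = thickness (along the shaft once fitted), y = across its mouth, z up. Grip it firmly across the 14 mm (fingers closing along clip y). Below the tab is a steel bridge 8 (x) by 32 (y) by 8 mm high, its top 23 mm below this point
- clip_bore (a point): centre of the clip's 20 mm bore, 41 mm below clip_tab, same axes; it lies on the shaft's axis when the clip is home. Two sprung steel legs, 8 mm thick (x), 30 mm over their outsides (y), go down to feet 11 mm below this point and end in inward round noses (radius 3 mm, centres 8 mm below this point), leaving a mouth of 14.4 mm
- clip_mouth (a point): point midway between the clip's two noses, 8 mm below clip_bore, same axes. Over the 20 mm groove the noses touch when clip_bore is 16 mm above the shaft's axis; then 8 to 20 N downward spreads them and after about 16 mm more the clip snaps home and stops on its bridge. On the 28 mm shaft they touch when clip_bore is about 21.5 mm above the axis and cannot pass: the clip stops hard
- clip: the blue-tabbed spring clip as a whole, 80 g give or take a third; origin on the underside of its feet, 52 mm below clip_tab, same axes. It stands mouth down, its feet 18 mm deep in a pocket of the stand
- unit: drive unit fixed to the table: aluminium base 110 (x) by 160 (y) by 12 mm, a grey round-topped pillow block (60 mm along x, 30 mm along y, top 120 mm above the table), and a level steel shaft parallel to unit y, its axis 90 mm above the table, that leaves the block towards unit -y. Origin: centre of the base's underside
- shaft_exit (a point): on the shaft's axis where it leaves the block; axes as unit, the shaft runs from here to -y, 28 mm thick, with one groove 11 mm wide and 20 mm thick, square-edged, then 24 mm more shaft. The shaft's end-float is not set: the groove's centre lies anywhere from 26 to 50 mm from here, differs every time and is not measured
- shaft_top (a point): top of the 28 mm shaft, 14 mm above its axis and 38 mm from the block (the middle of where the groove may be); axes as unit. Slid lightly (3 to 8 N) along the shaft's top, the clip loses its support, and can go down, only where it stands wholly over the groove (within 1.5 mm of its centre). The shaft holds still along its axis up to 50 N
- stand_top (a point): centre of the top face of the white clip stand (62 mm along x, 170 mm along y, top 22 mm above the table), fixed. Three pockets in a row along stand y, at -55, 0 and +55 mm, each holding one clip with its x axis along stand y; which clip is in which pocket varies
- jar: small amber jar, 52 mm across, 60 mm high; bystander
- spacer: loose brass ring, 48 mm across, 12 mm high; bystander
- hub: turned steel hub, 60 mm across, 34 mm high; bystander
- driver: red-handled screwdriver, 170 mm long; bystander
- dish: white dish, 100 mm across; bystander
- solvent: white bottle with blue cap, 56 mm across, 130 mm high; bystander
- clip_yellow: clip of another size with a round yellow knob, in another pocket of the stand, 49 mm high; bystander, origin at its foot
- clip_green: clip of another size with a low wide green tab, in another pocket of the stand, 41 mm high; bystander, origin at its foot

How it is judged:
On the way:
1. the clip is lifted clear of its pocket (z of clip_bore in the frame of stand_top above 0.03 m), for 0.1 s.
At the end, for the whole second after the job is handed in: the clip's bore sits on the shaft's axis within 3 mm (across and in height), 23 to 53 mm from the pillow block, its thickness direction along the shaft within 0.2 rad, at rest, released (x of clip_bore in the frame of shaft_exit between -0.003 and 0.003 m and z of clip_bore in the frame of shaft_exit between -0.003 and 0.003 m and y of clip_bore in the frame of shaft_exit between -0.053 and -0.023 m and angle between the x axis of clip_bore and the y axis of shaft_exit, either way round below 0.2 rad and linear speed of clip below 0.02 m/s); the robot touches nothing.
It fails at once if clip and drive unit press on each other with more than 30 N (contact force between clip and unit above 30 N).
It fails at once if another thing is moved by more than 30 mm (distance of any of jar, spacer, hub, driver, dish, solvent, clip_yellow, clip_green from where it was at the start of the episode above 0.03 m).
It also fails if it takes over 67 s, if anything falls off the work surface, if the arm or the gripper's body presses on something with over 40 N, if the wrist force passes 120 N, or if a joint passes its speed limit or range.

## Working session

There is one attempt and no reset: what is moved stays moved. The work goes in short steps, Python scripts to look and compute and a tool call to move; the robot and the scene stay as the last step left them, time stands still between calls to the robot, and variables do not carry over. Pictures are saved under pics/ and viewed, at most 10 in all, crops included, and the job is handed in when it is done.

Besides the shell and the picture viewer there is one more tool, called after "Call:" as a command line: name --pt "numbers of a row" for each row, then --argument value for the rest. carry_out: Moves the arm, as the interface text tells. Its arguments: {"type":"object","properties":{"moves":{"type":"array","items":{"type":"array","items":{"type":"number"}}},"squeeze":{"type":"number"}},"required":["moves"]}

```bash
mkdir -p pics; cat > h.py <<'E'
import numpy as np, cv2
from station import ctrl, capture, ticket, regions_of
def cloud(c):
    h,w=c["z_map"].shape
    K=np.array([[c["fx"],0,c["cx"]],[0,c["fy"],c["cy"]],[0,0,1.]])
    u,v=np.meshgrid(np.arange(w,dtype=float),np.arange(h,dtype=float))
    n=cv2.undistortPoints(np.stack([u.ravel(),v.ravel()],1)[:,None],K,np.array([c["k1"],0,0,0.])).reshape(h,w,2)
    z=c["z_map"]
    P=np.dstack([n[...,0]*z,n[...,1]*z,z])
    W=(P-np.asarray(c["t"]))@np.asarray(c["R"])
    W[z==0]=np.nan
    return W
def save(c,n): cv2.imwrite("pics/"+n,cv2.cvtColor(c["frame"],cv2.COLOR_RGB2BGR))
E
python3 - <<'E'
from h import *
print(ctrl.get_state())
for cam in("top","side"):
    c=capture(cam); save(c,cam+"0.png"); W=cloud(c); np.save(cam+"0.npy",W)
    print(cam,"campos",-np.asarray(c["R"]).T@np.asarray(c["t"]))
    for n in("clip","clip_tab","unit","stand_top","shaft_top","clip_yellow","clip_green","solvent","jar"):
        for r in regions_of(n,cam)[:2]:
            m=r["mask"]; p=W[m]; p=p[~np.isnan(p[:,0])]
            print(n,round(r["confidence"],2),np.round(r["centre"]),m.sum(),np.round(np.median(p,0),4) if len(p) else None, np.round(np.percentile(p,[2,98],axis=0),3).tolist() if len(p) else None)
E
```

```text
{'clock': 0.0, 'joint_pos': array([ 1.11237182e+00,  3.00478145e-01,  1.52160302e+00,  1.52592968e-05,
        1.32071052e+00, -6.65812794e-02]), 'joint_vel': array([-0.00184081, -0.00016026, -0.00018219,  0.00020183,  0.00049972,
       -0.00070414]), 'effort': array([ 8.11899681e-04, -5.43499589e+01, -3.61790514e+01, -4.76254820e-05,
        4.02660604e-03,  5.85416115e-05]), 'tcp_pos': array([0.2099317 , 0.50811658, 0.24770816]), 'orientation': array([ 1.94672422e-01,  9.80868130e-01, -5.77057215e-04, -1.62710549e-04]), 'wrist_force': array([-0.11504544, -0.48701291,  0.43443987]), 'moment': array([-0.03537933, -0.03979772,  0.02004314]), 'finger_force': 0.0, 'opening': 0.085958104965709}
top campos [ 0.30769017 -0.0352646   1.50294368]
clip 0.55 [244. 321.] 59 [ 0.5233 -0.1431  0.0351] [[0.515, -0.151, 0.006], [0.545, -0.136, 0.081]]
clip_tab 0.36 [242. 324.] 9 [ 0.5259 -0.1445  0.0774] [[0.523, -0.147, 0.059], [0.53, -0.142, 0.082]]
unit 0.93 [253. 231.] 2080 [0.4726 0.1064 0.0145] [[0.423, 0.031, 0.006], [0.537, 0.182, 0.12]]
unit 0.68 [169. 291.] 266 [ 0.7452 -0.0335  0.0582] 
[... 1250 characters left out ...]
 218.] 2173 [0.4733 0.1187 0.0134] [[0.424, 0.023, -0.0], [0.552, 0.2, 0.117]]
stand_top 0.58 [284. 295.] 1313 [ 0.5071 -0.2244  0.0207] [[0.475, -0.289, -0.001], [0.558, -0.12, 0.024]]
shaft_top 0.82 [219. 214.] 2136 [0.4722 0.1164 0.0134] [[0.424, 0.022, 0.0], [0.542, 0.179, 0.117]]
shaft_top 0.45 [257. 283.] 113 [ 0.5288 -0.151   0.0453] [[0.518, -0.155, 0.026], [0.542, -0.143, 0.076]]
clip_green 0.5 [271. 290.] 80 [ 0.5177 -0.2041  0.0362] [[0.506, -0.208, 0.026], [0.532, -0.198, 0.045]]
solvent 0.58 [318. 398.] 1424 [ 0.5806 -0.4646  0.072 ] [[0.567, -0.482, 0.005], [0.607, -0.438, 0.13]]
jar 0.65 [216. 324.] 399 [ 0.7454 -0.0476  0.0367] [[0.731, -0.061, 0.002], [0.776, -0.017, 0.062]]
```

```bash
python3 - <<'E'
from h import *
t=cv2.imread("pics/top0.png")[200:300,190:390]; s=cv2.imread("pics/side0.png")[150:330,160:400]
cv2.imwrite("pics/m0.png",np.vstack([cv2.resize(t,(560,280),interpolation=2),cv2.resize(s,(560,320),interpolation=2)]))
for cam in("top","side"):
    W=np.load(cam+"0.npy").reshape(-1,3); W=W[~np.isnan(W[:,0])]
    f=lambda lo,hi:W[((W>lo)&(W<hi)).all(1)]
    q=f([.44,-.32,.017],[.6,-.08,.027]); print(cam,"stand",len(q),np.median(q[:,2]),cv2.minAreaRect((q[:,:2]*1000).astype(np.float32)))
    q=f([.38,-.02,.008],[.6,.23,.017]); print("base",len(q),np.median(q[:,2]),cv2.minAreaRect((q[:,:2]*1000).astype(np.float32)))
    q=f([.38,-.02,.095],[.6,.23,.125]); print("block+shaft high",len(q),q.min(0),q.max(0),q[:,2].max())
    q=f([.38,-.02,.100],[.6,.23,.107]); print("100-107",len(q),np.median(q,0)); print(np.round(q[np.argsort(q[:,1])]*1000)[:60:2].tolist())
    q=f([.49,-.18,.05],[.57,-.11,.09]); print("tab",len(q),np.round(q*1000).tolist())
E
```

```text
top stand 992 0.022224348793412826 ((517.4873046875, -199.85504150390625), (171.0906219482422, 63.633365631103516), 78.25763702392578)
base 1248 0.012251224406321818 ((489.6099853515625, 108.84292602539062), (207.1680145263672, 253.18182373046875), 4.040450096130371)
block+shaft high 580 [0.44073062 0.06611944 0.09503304] [0.50231192 0.19009531 0.12415721] 0.12415721403589108
100-107 207 [0.47901757 0.12140553 0.10322073]
[[477.0, 66.0, 102.0], [487.0, 67.0, 106.0], [476.0, 69.0, 104.0], [487.0, 70.0, 105.0], [493.0, 70.0, 103.0], [477.0, 72.0, 102.0], [482.0, 72.0, 103.0], [487.0, 72.0, 104.0], [493.0, 73.0, 103.0], [479.0, 75.0, 103.0], [482.0, 75.0, 102.0], [490.0, 75.0, 106.0], [496.0, 76.0, 101.0], [482.0, 78.0, 103.0], [493.0, 78.0, 102.0], [476.0, 80.0, 101.0], [481.0, 80.0, 103.0], [490.0, 81.0, 102.0], [481.0, 83.0, 106.0], [487.0, 83.0, 104.0], [492.0, 84.0, 103.0], [475.0, 85.0, 102.0], [481.0, 86.0, 103.0], [486.0, 86.0, 104.0], [492.0, 86.0, 105.0], [486.0, 89.0, 105.0], [489.0, 89.0, 103.0], [483.0, 92.0, 102.0], [481.0, 94.0, 100.0], [486.0, 95.0, 102.0]]
tab 25 [[534.
[... 2449 characters left out ...]
.0, 65.0], [524.0, -152.0, 67.0], [527.0, -152.0, 66.0], [530.0, -152.0, 65.0], [533.0, -152.0, 64.0], [535.0, -153.0, 64.0], [526.0, -146.0, 60.0], [525.0, -151.0, 63.0], [527.0, -153.0, 64.0], [531.0, -151.0, 61.0], [533.0, -152.0, 61.0], [534.0, -156.0, 63.0], [526.0, -146.0, 57.0], [526.0, -150.0, 60.0], [528.0, -151.0, 59.0], [531.0, -151.0, 58.0], [533.0, -153.0, 59.0], [535.0, -154.0, 59.0], [525.0, -148.0, 55.0], [526.0, -150.0, 57.0], [529.0, -155.0, 58.0], [532.0, -154.0, 56.0], [536.0, -153.0, 55.0], [526.0, -145.0, 50.0], [525.0, -151.0, 54.0], [529.0, -150.0, 53.0], [530.0, -152.0, 53.0], [534.0, -151.0, 51.0], [537.0, -151.0, 50.0], [524.0, -149.0, 50.0], [527.0, -152.0, 51.0]]
```

View pics/m0.png

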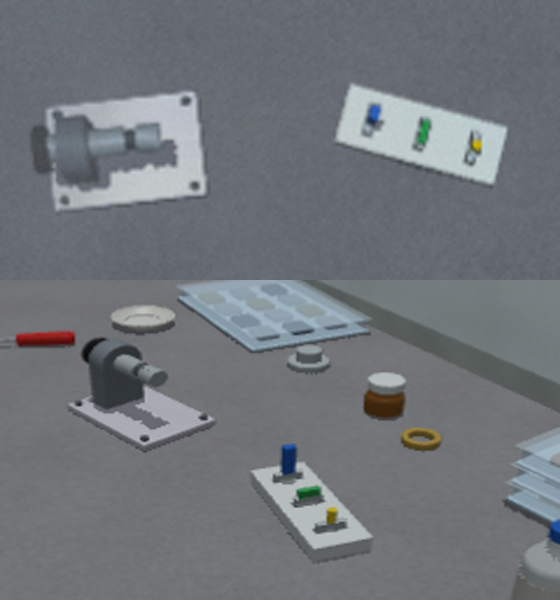

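View pics/top0.png

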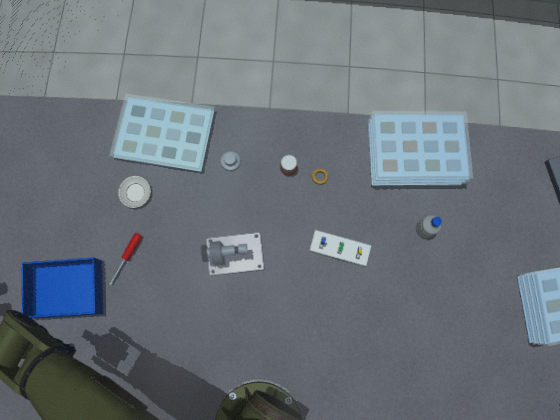

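The composite shows the blue clip in the stand's +y pocket (top view about row 242, col 323), with green in the middle and yellow at -y. The shaft leaves the block towards -y and its groove shows near row 249, col 236.

```bash
python3 - <<'E'
from h import *
from scipy.optimize import least_squares
S=[]
for cam in("top","side"):
    c=capture(cam); r=regions_of("unit",cam)[0]; W=cloud(c)
    m=cv2.dilate(r["mask"].astype(np.uint8),np.ones((3,3)))>0
    q=W[m]; q=q[~np.isnan(q[:,0])]
    b=q[abs(q[:,2]-.012)<.004]; print(cam,"base",cv2.minAreaRect((b[:,:2]*1000).astype(np.float32)),np.median(b[:,2]))
    # cylinder fit
    for zf in (0,1):
        s=q[(q[:,1]<.128)&(q[:,2]>.085)&(abs(q[:,0]-.483)<.03)]*1000
        f=lambda p:np.hypot((s[:,0]-p[0]+(s[:,1]-90)*np.tan(p[1]))*np.cos(p[1]),s[:,2]-90-zf*p[2])-14
        o=least_squares(f,[483,.1,0],loss="soft_l1",f_scale=1.); print("cyl x@y90, yaw deg, dz",o.x[0],np.degrees(o.x[1]),o.x[2],len(s),np.std(o.fun))
    ps=o.x[1]; e=np.array([-np.sin(ps),np.cos(ps)]); base=np.array([o.x[0],90])
    al=(q[:,:2]*1000-base)@e; pe=(q[:,:2]*1000-base)@np.array([e[1],-e[0]])
    k=(abs(pe)<9)&(q[:,2]>.085)
    h=[(int(a),np.round(np.percentile(q[k&(al>=a)&(al<a+3),2]*1000,[20,50,90]),0).tolist()) for a in range(-36,60,3) if (k&(al>=a)&(al<a+3)).sum()>2]
    print(h); print("shaft end",np.sort(al[k])[:6])
    # block front: narrow points high beside shaft
    kb=(abs(pe)>17)&(abs(pe)<32)&(q[:,2]>.03)&(al>0)&(al<80); print("block al range",np.percentile(al[kb],[2,5,50,95,98]),"pe",np.percentile(pe[kb],[2,98]))
    kt=(q[:,2]>.112)&(al>0); print("blocktop al",np.percentile(al[kt],[2,50,98]),"pe med",np.median(pe[kt]))
E
```

```text
top base ((480.3733825683594, 106.43925476074219), (111.66497802734375, 158.05697631835938), 11.249884605407715) 0.012269270357016727
cyl x@y90, yaw deg, dz 483.81218620029637 10.603710404377319 0.0 221 2.918896444289947
cyl x@y90, yaw deg, dz 483.8085735851152 10.603076209850414 -0.041628054892587564 221 2.921343184770673
[(-24, [99.0, 102.0, 107.0]), (-21, [102.0, 103.0, 105.0]), (-18, [102.0, 103.0, 106.0]), (-15, [102.0, 105.0, 108.0]), (-12, [100.0, 103.0, 106.0]), (-9, [101.0, 102.0, 105.0]), (-6, [102.0, 104.0, 106.0]), (-3, [100.0, 103.0, 108.0]), (0, [96.0, 96.0, 101.0]), (3, [97.0, 98.0, 101.0]), (6, [97.0, 100.0, 102.0]), (9, [97.0, 99.0, 102.0]), (12, [101.0, 103.0, 106.0]), (15, [101.0, 102.0, 104.0]), (18, [98.0, 101.0, 110.0]), (21, [100.0, 103.0, 104.0]), (24, [103.0, 105.0, 111.0]), (27, [101.0, 104.0, 106.0]), (30, [104.0, 107.0, 108.0]), (33, [101.0, 103.0, 106.0]), (36, [102.0, 104.0, 108.0]), (39, [101.0, 106.0, 108.0]), (42, [99.0, 103.0, 106.0]), (45, [107.0, 119.0, 122.0]), (48, [122.0, 122.0, 125.0]), (51, [119.0, 119.0, 119.0]), (54, [118.0, 120.0, 122.0]), (57, [117.0, 118.0, 120.0])]
shaft end [-23.75010218 -23.65660978 -23.52395723 -22.96856665 -22.58506935
 -22.44829583]
block al range [45.14584015 45.28813469 57.16827554 73.04829749 74.29082285] pe [-30.72028899  27.79532215]
blocktop al [45.71340963 62.75205924 96.59448075] pe med -2.3439810141540307Traceback (most recent call last):
  File "<stdin>", line 5, in <module>
IndexError: list index out of range
```

Call:
carry_out --pt "0 0 0 30 -50 0 0.5" --pt "0 0 0 30 -50 0 0.5" --pt "0 0 0 30 -50 0 0.5" --pt "0 0 0 30 -50 0 0.5" --pt "0 0 0 30 -50 0 0.5" --squeeze 60

```text
clock: 1.7
tcp_pos: [0.3392, 0.2922, 0.2485]
orientation: [0.194, 0.981, 0.0, 0.0]
wrist_force: [1.3, 1.1, 0.3]
opening: 0.0427
finger_force: 0.0
```

Call:
carry_out --pt "0 0 -7.94 17 -40.5 0 0.5" --pt "0 0 -7.94 17 -40.5 0 0.5" --pt "0 0 -7.94 17 -40.5 0 0.5" --pt "0 0 -7.94 17 -40.5 0 0.5" --pt "0 0 -7.94 17 -40.5 0 0.5"

```text
clock: 2.2
tcp_pos: [0.424, 0.0897, 0.2486]
orientation: [0.519, 0.855, 0.0, 0.0]
wrist_force: [0.8, 0.3, 0.2]
opening: 0.043
finger_force: 0.0
```

Call:
carry_out --pt "0 0 -7.94 17 -40.5 0 0.5" --pt "0 0 -7.94 17 -40.5 0 0.5" --pt "0 0 -7.94 17 -40.5 0 0.5" --pt "0 0 -7.94 17 -40.5 0 0.5" --pt "0 0 -7.94 17 -40.5 0 0.5"

```text
clock: 2.7
tcp_pos: [0.5091, -0.113, 0.2484]
orientation: [0.778, 0.628, 0.0, 0.0]
wrist_force: [0.6, -0.4, 0.4]
opening: 0.0431
finger_force: 0.0
```

Call:
carry_out --pt "0 0 0 0 0 0 0.5" --pt "0 0 0 0 0 0 0.5" --pt "0 0 0 0 0 0 0.5"

```text
clock: 3.0
tcp_pos: [0.5084, -0.1103, 0.2483]
orientation: [0.776, 0.631, 0.0, -0.0]
wrist_force: [-0.8, 0.5, 0.4]
opening: 0.0423
finger_force: 0.0
```

```bash
python3 - <<'E'
from h import *
from scipy.spatial.transform import Rotation as R
s=ctrl.get_state(); print(s["tcp_pos"],R.from_quat(s["orientation"]).as_matrix()[:,1],s["joint_pos"],s["wrist_force"],s["clock"])
c=capture("side"); save(c,"s1.png")
for n in ("unit",):
  for r in regions_of(n,"side")[:1]:
    W=cloud(c); q=W[r["mask"]]; q=q[~np.isnan(q[:,0])]
    e=np.array([-.19,.982]); d=q[:,:2]*1000-[483.8,90]; al=d@e; pe=d@[e[1],-e[0]]
    k=(abs(pe)<10)&(q[:,2]>.085); print("end",np.sort(al[k])[:5])
    print([(a,np.round(np.median(q[k&(al>=a)&(al<a+3),2]*1000),0)) for a in range(-27,42,3) if (k&(al>=a)&(al<a+3)).sum()>2])
    kb=(abs(pe)>17)&(abs(pe)<32)&(q[:,2]>.03)&(al>0)&(al<80); print("block al",np.percentile(al[kb],[2,5,50,95]),"pe",np.percentile(pe[kb],[2,98]))
E
```

```text
[ 0.5084003  -0.11031422  0.24829795] [ 9.79050274e-01 -2.03618608e-01 -1.53683820e-04] [-2.84142768e-01  2.33662900e-01  1.60474092e+00  1.42781331e-04
  1.30335392e+00 -7.91279494e-02] [-0.78137156  0.4682196   0.42566952] 3.0
end [-28.7726594  -28.23446795 -28.12479301 -27.81592098 -27.70861734]
[(-27, np.float64(93.0)), (-24, np.float64(98.0)), (-21, np.float64(101.0)), (-18, np.float64(102.0)), (-15, np.float64(103.0)), (-12, np.float64(102.0)), (-9, np.float64(102.0)), (-6, np.float64(99.0)), (-3, np.float64(96.0)), (0, np.float64(98.0)), (6, np.float64(100.0)), (9, np.float64(97.0)), (12, np.float64(100.0)), (15, np.float64(102.0)), (18, np.float64(97.0)), (21, np.float64(101.0)), (27, np.float64(101.0)), (30, np.float64(103.0)), (33, np.float64(99.0)), (36, np.float64(102.0)), (39, np.float64(103.0))]
block al [42.93520632 43.98196276 50.40116789 72.40999803] pe [-28.75210281  28.85693446]
```

Call:
carry_out --pt "0 0 0 21 -36 0 0.5" --pt "0 0 0 0 0 -45 0.5" --pt "0 0 0 0 0 -45 0.5" --pt "0 0 0 0 0 -45 0.5" --pt "0 0 0 0 0 -20 0.5"

```text
clock: 3.6
tcp_pos: [0.528, -0.1457, 0.0897]
orientation: [0.776, 0.631, -0.001, -0.002]
wrist_force: [1.2, -1.2, 0.2]
opening: 0.0427
finger_force: 0.0
```

Call:
carry_out --pt "0 0 0 0 0 0 0.5" --pt "0 0 0 0 0 0 0.5"

```text
clock: 3.8
tcp_pos: [0.5301, -0.1466, 0.0944]
orientation: [0.776, 0.631, 0.0, 0.0]
wrist_force: [0.4, -0.4, 0.7]
opening: 0.0425
finger_force: 0.0
```

```bash
python3 - <<'E'
from h import *
c=capture("side"); f=c["frame"][200:310,220:350]
cv2.imwrite("pics/s2.png",cv2.cvtColor(cv2.resize(f,None,fx=5,fy=5,interpolation=2),cv2.COLOR_RGB2BGR))
print(ctrl.get_state()["tcp_pos"])
E
```

```text
[ 0.53044149 -0.14686664  0.09505284]
```

View pics/s2.png

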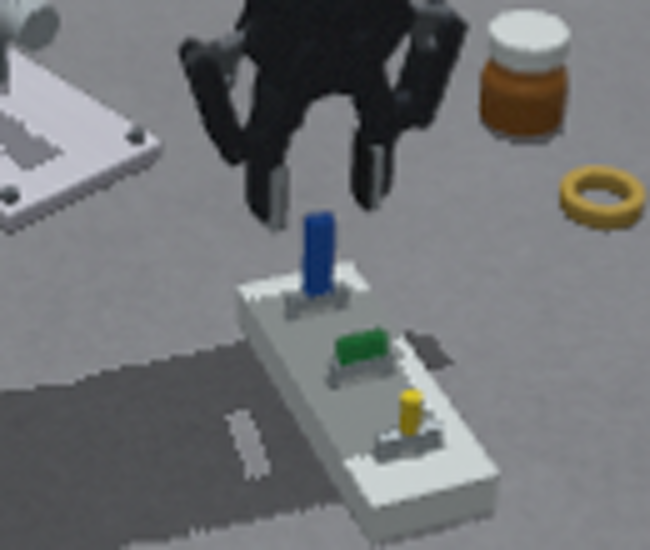

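The open fingers straddle the blue tab (crop about (318,215), image row 243, col 284) and are centred on it.

Call:
carry_out --pt "0 0 0 -0.5 0 -37 0.5" --pt "0 0 0 0 0 0 0.5" --pt "0 0 0 0 0 0 0.1" --pt "0 0 0 0 0 0 0.05" --pt "0 0 0 0 0 0 0" --squeeze 80

```text
clock: 4.35
tcp_pos: [0.5301, -0.1473, 0.0582]
orientation: [0.776, 0.63, 0.001, 0.001]
wrist_force: [-1.0, 0.2, 7.4]
opening: 0.013
finger_force: 77.9
```

Call:
carry_out --pt "0 0 0 0 0 0 0" --pt "0 0 0 0 0 0 0" --pt "0 0 0 0 0 0 0"

```text
clock: 4.65
tcp_pos: [0.5301, -0.1474, 0.0582]
orientation: [0.776, 0.63, 0.001, 0.001]
wrist_force: [-0.1, 0.5, 7.8]
opening: 0.013
finger_force: 78.0
```

Call:
carry_out --pt "0 0 0 0 0 15 0" --pt "0 0 0 0 0 20 0" --pt "0 0 0 0 0 40 0" --pt "0 0 0 0 0 40 0" --pt "0 0 0 0 0 40 0"

```text
clock: 5.15
tcp_pos: [0.5288, -0.1469, 0.2144]
orientation: [0.776, 0.63, 0.0, 0.0]
wrist_force: [-0.1, 0.1, -0.8]
opening: 0.0127
finger_force: 78.0
```

```bash
python3 - <<'E'
from h import *
c=capture("side"); W=cloud(c); f=c["frame"]
cv2.imwrite("pics/s3.png",cv2.cvtColor(cv2.resize(f[120:310,200:370],None,fx=3.1,fy=3.1,interpolation=2),cv2.COLOR_RGB2BGR))
s=ctrl.get_state(); print(s["tcp_pos"],s["wrist_force"],s["opening"])
E
```

```text
[ 0.53072344 -0.14758585  0.2213532 ] [ 0.33556853 -0.38755034  6.62227807] 0.01268003203103416
```

View pics/s3.png

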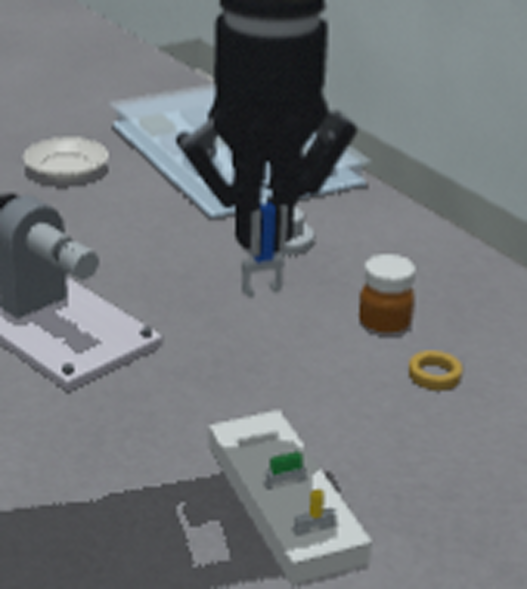

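The clip hangs upright in the fingers with its mouth clear (crop (262,275)), and the pocket is empty.

Call:
carry_out --pt "0 0 4.56 -9 45.8 0 0" --pt "0 0 4.56 -9 45.8 0 0" --pt "0 0 4.56 -9 45.8 0 0" --pt "0 0 4.56 -9 45.8 0 0" --pt "0 0 4.56 -9 45.8 0 0"

```text
clock: 5.7
tcp_pos: [0.4834, 0.0836, 0.2125]
orientation: [0.635, 0.772, 0.0, 0.0]
wrist_force: [0.9, -0.4, -1.9]
opening: 0.0127
finger_force: 77.9
```

Call:
carry_out --pt "0 0 0 0 0 0 0" --pt "0 0 0 0 0 0 0" --pt "0 0 0 0 0 0 0" --pt "0 0 0 0 0 0 0"

```text
clock: 6.1
tcp_pos: [0.4843, 0.081, 0.2115]
orientation: [0.637, 0.771, 0.0, 0.0]
wrist_force: [-0.3, -0.8, -0.6]
opening: 0.0128
finger_force: 77.9
```

```bash
cat >> h.py <<'E'
from scipy.spatial.transform import Rotation as R
def st():
    s=ctrl.get_state(); M=R.from_quat(s["orientation"]).as_matrix(); p=s["tcp_pos"]*1000
    d=p[:2]-[483.8,90]
    print("tcp",np.round(p,1),"al %.1f pe %.1f"%(d@[-.19,.982],d@[.982,.19]),"yawY %.1f"%np.degrees(np.arctan2(M[1,1],M[0,1])),"tilt",np.round(M[:2,2],4),"F",np.round(s["wrist_force"],2),"M",np.round(s["moment"],2),"t",s["clock"])
E
python3 - <<'E'
from h import *
st()
c=capture("side"); W=cloud(c)
for r in regions_of("clip","side")[:1]:
    q=W[r["mask"]]; q=q[~np.isnan(q[:,0])]; print(r["confidence"],np.median(q,0),np.percentile(q,[2,98],axis=0))
cv2.imwrite("pics/s4.png",cv2.cvtColor(cv2.resize(c["frame"][120:260,160:320],None,fx=4,fy=4,interpolation=2),cv2.COLOR_RGB2BGR))
E
```

```text
tcp [484.3  81.  211.5] al -9.0 pe -1.2 yawY 10.8 tilt [ 0.0002 -0.0001] F [-0.33 -0.76 -0.62] M [ 0.   -0.02  0.03] t 6.1
0.52 [0.48689216 0.07846687 0.18454604] [[0.47027899 0.07083041 0.00606234]
 [0.65398155 0.40040269 0.23020951]]
```

View pics/s4.png

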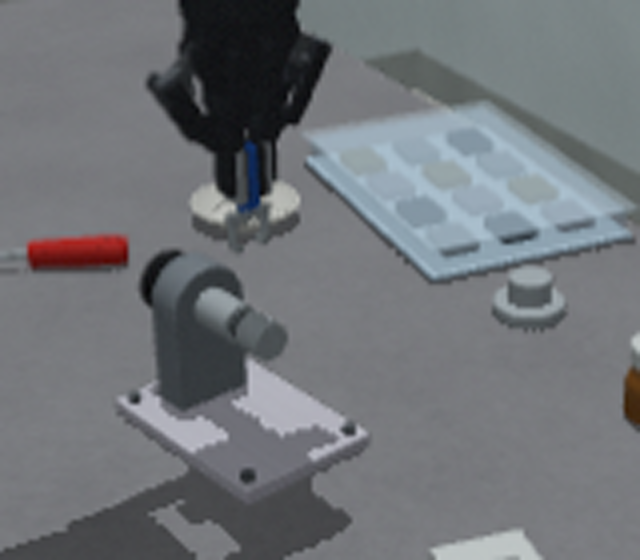

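The clip hangs above the shaft's outer end (crop (250,225)) with its mouth across the shaft.

Call:
carry_out --pt "0 0 0 1.2 0.2 -20 0" --pt "0 0 0 0 0 -20 0" --pt "0 0 0 0 0 -11 0" --pt "0 0 0 0 0 0 0" --pt "0 0 0 0 0 0 0"

```text
clock: 6.7
tcp_pos: [0.4857, 0.082, 0.1609]
orientation: [0.637, 0.771, 0.0, 0.0]
wrist_force: [-0.2, -0.3, -0.4]
opening: 0.0126
finger_force: 77.9
```

```bash
python3 -c "
from h import *
st()"
```

```text
tcp [485.7  82.  160.9] al -8.3 pe 0.3 yawY 10.9 tilt [0.0004 0.    ] F [-0.16 -0.31 -0.4 ] M [-0.03 -0.01 -0.03] t 6.7
```

Call:
carry_out --pt "0 0 0 0 0 -3 0" --pt "0 0 0 0 0 -1 0" --pt "0 0 0 0 0 0 0"

```text
clock: 7.0
tcp_pos: [0.4854, 0.0822, 0.1565]
orientation: [0.636, 0.771, 0.0, 0.0]
wrist_force: [-0.4, -0.3, -1.0]
opening: 0.013
finger_force: 77.9
```

Call:
carry_out --pt "0 0 0 0 0 -1 0" --pt "0 0 0 0 0 0 0"

```text
clock: 7.2
tcp_pos: [0.4856, 0.0822, 0.1556]
orientation: [0.636, 0.771, 0.0, 0.0]
wrist_force: [1.5, 0.9, 1.2]
opening: 0.0131
finger_force: 78.4
```

Call:
carry_out --pt "0 0 0 0 0 -0.7 0" --pt "0 0 0 0 0 0 0"

```text
clock: 7.4
tcp_pos: [0.4859, 0.0822, 0.1551]
orientation: [0.636, 0.771, 0.001, 0.001]
wrist_force: [2.8, 0.9, 4.4]
opening: 0.0127
finger_force: 78.5
```

Call:
carry_out --pt "0 0 0 0.8 0.15 0 0" --pt "0 0 0 0 0 0 0"

```text
clock: 7.6
tcp_pos: [0.4864, 0.0823, 0.1548]
orientation: [0.636, 0.771, 0.0, 0.0]
wrist_force: [2.1, 0.0, 4.8]
opening: 0.0125
finger_force: 78.6
```

```bash
python3 -c "
from h import *
st()"
```

```text
tcp [486.4  82.3 154.8] al -8.0 pe 1.1 yawY 11.0 tilt [0.0007 0.0001] F [2.07 0.04 4.78] M [ 0.12 -0.52  0.01] t 7.6
```

Call:
carry_out --pt "0 0 0 0.8 0.15 0 0" --pt "0 0 0 0 0 0 0"

```text
clock: 7.8
tcp_pos: [0.4869, 0.0824, 0.1547]
orientation: [0.636, 0.771, -0.0, -0.0]
wrist_force: [0.5, 0.1, 6.0]
opening: 0.0125
finger_force: 78.9
```

```bash
python3 -c "
from h import *
st()"
```

```text
tcp [486.9  82.4 154.7] al -8.1 pe 1.6 yawY 11.0 tilt [-0.0005 -0.0002] F [0.51 0.09 5.96] M [-0.04  0.08 -0.02] t 7.8
```

Call:
carry_out --pt "0 0 0 -0.2 1 0 0" --pt "0 0 0 -0.2 1 0 0" --pt "0 0 0 -0.2 1 0 0" --pt "0 0 0 -0.2 1 0 0" --pt "0 0 0 0 0 0 0"

```text
clock: 8.3
tcp_pos: [0.486, 0.0864, 0.1547]
orientation: [0.636, 0.771, -0.0, -0.0]
wrist_force: [-0.6, -0.3, 5.9]
opening: 0.013
finger_force: 78.9
```

```bash
python3 -c "
from h import *
st()"
```

```text
tcp [486.   86.4 154.7] al -4.0 pe 1.5 yawY 11.0 tilt [-0.0003 -0.0003] F [-0.56 -0.29  5.92] M [-0.11 -0.02 -0.  ] t 8.3
```

Call:
carry_out --pt "0 0 0 -0.2 1 0 0" --pt "0 0 0 -0.2 1 0 0" --pt "0 0 0 0 0 0 0"

```text
clock: 8.6
tcp_pos: [0.4857, 0.0884, 0.1546]
orientation: [0.636, 0.771, -0.0, -0.0]
wrist_force: [-0.4, -0.5, 4.9]
opening: 0.0127
finger_force: 78.8
```

Call:
carry_out --pt "0 0 0 -0.2 1 0 0" --pt "0 0 0 -0.2 1 0 0" --pt "0 0 0 0 0 0 0"

```text
clock: 8.9
tcp_pos: [0.4852, 0.0906, 0.1544]
orientation: [0.636, 0.771, -0.0, -0.0]
wrist_force: [0.1, 0.9, 3.0]
opening: 0.0129
finger_force: 78.6
```

Call:
carry_out --pt "0 0 0 -0.2 1 0 0" --pt "0 0 0 0 0 0 0"

```text
clock: 9.1
tcp_pos: [0.4848, 0.0917, 0.1542]
orientation: [0.636, 0.771, -0.0, -0.001]
wrist_force: [0.1, 1.6, -0.8]
opening: 0.0129
finger_force: 78.1
```

```bash
python3 -c "
from h import *
st()"
```

```text
tcp [484.8  91.7 154.2] al 1.5 pe 1.3 yawY 11.0 tilt [-0.0011  0.0003] F [ 0.05  1.55 -0.81] M [0.31 0.03 0.04] t 9.1
```

Call:
carry_out --pt "0 0 0 -0.2 1 0 0" --pt "0 0 0 0 0 -1 0" --pt "0 0 0 0 0 0 0"

```text
clock: 9.4
tcp_pos: [0.4848, 0.0925, 0.1533]
orientation: [0.636, 0.771, -0.0, -0.0]
wrist_force: [-0.3, -0.6, -0.8]
opening: 0.0123
finger_force: 78.1
```

```bash
python3 -c "
from h import *
st()"
```

```text
tcp [484.8  92.5 153.3] al 2.2 pe 1.4 yawY 11.0 tilt [-0.0006 -0.0001] F [-0.34 -0.6  -0.84] M [-0.02  0.02  0.01] t 9.4
```

Call:
carry_out --pt "0 0 0 0 0.2 -1 0" --pt "0 0 0 0 0 -1 0" --pt "0 0 0 0 0 -1 0" --pt "0 0 0 0 0 0 0"

```text
clock: 9.8
tcp_pos: [0.4849, 0.0926, 0.1504]
orientation: [0.636, 0.771, -0.0, -0.0]
wrist_force: [0.5, 0.3, -1.5]
opening: 0.0127
finger_force: 78.1
```

Call:
carry_out --pt "0 0 0 0 0 -1 0" --pt "0 0 0 0 0 0 0"

```text
clock: 10.0
tcp_pos: [0.4849, 0.0926, 0.1495]
orientation: [0.636, 0.771, -0.0, -0.0]
wrist_force: [-0.4, -0.0, -0.9]
opening: 0.0126
finger_force: 78.1
```

Call:
carry_out --pt "0 0 0 0 0 -0.7 0" --pt "0 0 0 0 0 0 0"

```text
clock: 10.2
tcp_pos: [0.485, 0.0926, 0.1491]
orientation: [0.636, 0.771, 0.0, 0.0]
wrist_force: [-1.6, 0.9, 3.4]
opening: 0.0128
finger_force: 78.7
```

```bash
python3 -c "
from h import *
st()"
```

```text
tcp [485.   92.6 149.1] al 2.4 pe 1.7 yawY 11.0 tilt [0.0003 0.    ] F [-1.6   0.94  3.36] M [-0.06  0.33 -0.03] t 10.2
```

Call:
carry_out --pt "0 0 0 -0.4 -0.1 0 0" --pt "0 0 0 0 0 -1 0" --pt "0 0 0 0 0 0 0"

```text
clock: 10.5
tcp_pos: [0.4849, 0.0926, 0.1484]
orientation: [0.636, 0.771, 0.001, 0.0]
wrist_force: [-1.0, 0.6, 6.5]
opening: 0.0128
finger_force: 79.1
```

Call:
carry_out --pt "0 0 0 0 0 -1 0" --pt "0 0 0 0 0 0 0"

```text
clock: 10.7
tcp_pos: [0.485, 0.0926, 0.1475]
orientation: [0.636, 0.771, 0.001, 0.001]
wrist_force: [-0.3, -0.4, 6.5]
opening: 0.0128
finger_force: 79.1
```

```bash
python3 -c "
from h import *
st()"
```

```text
tcp [485.   92.6 147.5] al 2.3 pe 1.7 yawY 11.0 tilt [0.0016 0.0002] F [-0.3  -0.41  6.52] M [-0.05  0.   -0.01] t 10.7
```

Spreading is gentle at about 6.5 N, so I keep pressing in small steps.

Call:
carry_out --pt "0 0 0 0 0 -1 0" --pt "0 0 0 0 0 -1 0" --pt "0 0 0 0 0 0 0"

```text
clock: 11.0
tcp_pos: [0.4849, 0.0926, 0.1453]
orientation: [0.636, 0.771, 0.0, 0.0]
wrist_force: [0.5, -0.0, 4.6]
opening: 0.0126
finger_force: 78.8
```

Call:
carry_out --pt "0 0 0 0 0 -1 0" --pt "0 0 0 0 0 -1 0" --pt "0 0 0 0 0 0 0"

```text
clock: 11.3
tcp_pos: [0.4848, 0.0926, 0.1431]
orientation: [0.636, 0.771, 0.0, 0.0]
wrist_force: [-0.0, 0.4, 3.5]
opening: 0.0128
finger_force: 78.4
```

Call:
carry_out --pt "0 0 0 0 0 -1 0" --pt "0 0 0 0 0 -1 0" --pt "0 0 0 0 0 0 0"

```text
clock: 11.6
tcp_pos: [0.4845, 0.0925, 0.1406]
orientation: [0.636, 0.771, -0.0, -0.0]
wrist_force: [2.1, 0.2, 0.2]
opening: 0.013
finger_force: 78.0
```

```bash
python3 -c "
from h import *
st()"
```

```text
tcp [484.5  92.5 140.6] al 2.4 pe 1.2 yawY 11.0 tilt [-0.0002 -0.    ] F [2.11 0.2  0.21] M [ 0.07 -0.39  0.03] t 11.6
```

Call:
carry_out --pt "0 0 0 0.3 0 -1 0" --pt "0 0 0 0 0 -1 0" --pt "0 0 0 0 0 -1 0" --pt "0 0 0 0 0 0 0"

```text
clock: 12.0
tcp_pos: [0.4845, 0.0925, 0.1373]
orientation: [0.636, 0.771, -0.0, -0.0]
wrist_force: [2.0, 0.3, -5.3]
opening: 0.0128
finger_force: 77.8
```

Call:
carry_out --pt "0 0 0 0 0 -1 0" --pt "0 0 0 0 0 -1 0" --pt "0 0 0 0 0 0 0"

```text
clock: 12.3
tcp_pos: [0.4846, 0.0925, 0.1355]
orientation: [0.636, 0.771, -0.0, -0.0]
wrist_force: [1.5, 0.9, -5.8]
opening: 0.0129
finger_force: 77.8
```

Call:
carry_out --pt "0 0 0 0 0 -1 0" --pt "0 0 0 0 0 0 0"

```text
clock: 12.5
tcp_pos: [0.4847, 0.0925, 0.1346]
orientation: [0.636, 0.771, -0.0, -0.0]
wrist_force: [0.4, 0.3, -5.0]
opening: 0.0128
finger_force: 77.9
```

```bash
python3 -c "
from h import *
st()"
```

```text
tcp [484.7  92.5 134.6] al 2.3 pe 1.4 yawY 11.0 tilt [-0.0004 -0.0001] F [ 0.42  0.27 -5.02] M [ 0.03 -0.15  0.  ] t 12.5
```

Past the peak: the clip now pulls downward, with about 1.4 mm left.

Call:
carry_out --pt "0 0 0 0 0 -0.8 0" --pt "0 0 0 0 0 0 0"

```text
clock: 12.7
tcp_pos: [0.4848, 0.0925, 0.134]
orientation: [0.636, 0.771, -0.0, -0.0]
wrist_force: [0.6, 0.6, -4.3]
opening: 0.0128
finger_force: 77.9
```

Call:
carry_out --pt "0 0 0 0 0 -0.6 0" --pt "0 0 0 0 0 0 0"

```text
clock: 12.9
tcp_pos: [0.4849, 0.0926, 0.1336]
orientation: [0.636, 0.771, 0.0, 0.0]
wrist_force: [-0.1, -0.4, -1.8]
opening: 0.0128
finger_force: 78.0
```

Call:
carry_out --pt "0 0 0 0 0 -0.6 0" --pt "0 0 0 0 0 0 0"

```text
clock: 13.1
tcp_pos: [0.485, 0.0926, 0.1334]
orientation: [0.636, 0.771, 0.0, 0.0]
wrist_force: [-1.6, -0.8, 4.5]
opening: 0.0126
finger_force: 79.1
```

It has stopped on its bridge at +4.5 N and the predicted height, so it is home. I release it and retreat.

Call:
carry_out --pt "0 0 0 0 0 0 0.45" --pt "0 0 0 0 0 0 0.45" --pt "0 0 0 0 0 0 0.45" --pt "0 0 0 0 0 0 0.45"

```text
clock: 13.5
tcp_pos: [0.4848, 0.0926, 0.1328]
orientation: [0.636, 0.771, -0.0, -0.0]
wrist_force: [-0.3, 0.5, -0.3]
opening: 0.0382
finger_force: 0.0
```

Call:
carry_out --pt "0 0 0 0 0 15 0.45" --pt "0 0 0 0 0 35 0.45" --pt "0 0 0 0 0 40 0.45" --pt "0 0 0 0 0 40 0.45" --pt "0 0 0 0 0 0 0.45"

```text
clock: 14.0
tcp_pos: [0.4863, 0.0927, 0.268]
orientation: [0.636, 0.771, 0.003, 0.003]
wrist_force: [0.7, -0.0, -0.6]
opening: 0.0386
finger_force: 0.0
```

```bash
python3 - <<'E'
from h import *
st()
c=capture("side"); W=cloud(c).reshape(-1,3)
q=W[(abs(W[:,0]-.484)<.025)&(abs(W[:,1]-.0925)<.02)&(W[:,2]>.108)&(W[:,2]<.18)]; print(len(q),np.median(q,0) if len(q) else 0,np.percentile(q[:,2],98) if len(q) else 0)
cv2.imwrite("pics/s5.png",cv2.cvtColor(cv2.resize(c["frame"][140:270,160:310],None,fx=4,fy=4,interpolation=2),cv2.COLOR_RGB2BGR))
E
```

```text
tcp [486.3  92.7 268. ] al 2.2 pe 2.9 yawY 11.0 tilt [0.0084 0.001 ] F [ 0.65 -0.   -0.58] M [-0.01 -0.06 -0.01] t 14.0
96 [0.48284094 0.08906636 0.13033194] 0.15254008652429335
```

View pics/s5.png

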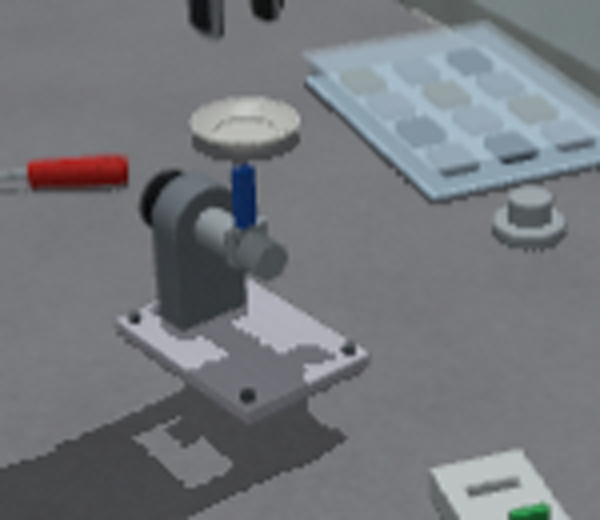

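The clip sits upright in the groove (tab at crop (244,195)), with its tab top at about 153 mm against the 154 mm expected. The fingers are clear above it.

Call:
carry_out --pt "0 0 0 0 0 0 0.45" --pt "0 0 0 0 0 0 0.45" --pt "0 0 0 0 0 0 0.45"

```text
clock: 14.35
tcp_pos: [0.4846, 0.0925, 0.2618]
orientation: [0.636, 0.771, -0.001, -0.001]
wrist_force: [-0.4, 0.3, 0.2]
opening: 0.0383
finger_force: 0.0
```

```bash
python3 -c "
from h import *
print(ticket.sign_off())"
```

```text
the job is handed in; nothing more can be done
None
```

The blue-tabbed clip is snapped home in the shaft's groove and released, and the job was handed in at about 14 s; the highest wrist force I read while it touched the shaft was about 6.5 N, and the sign-off gave no verdict.

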